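# Re-bay and lock a vision-screening kit tote

## Robot

A 6-joint arm with a two-finger parallel gripper is mounted at the origin on the work surface. World frame = base frame: x ahead of the robot, y to its left, z up, the work surface at z = 0. Lengths are in mm, angles in rad, forces in N, time in s.
With the tool pointing down it reaches from about 350 to 975 mm from the base axis. Payload 7.1 kg.
Tool frame: the origin (TCP) lies on the front face of the gripper's body, between the roots of the fingers; the fingertips stand 80 mm ahead of it and the grasp point (between the pads) lies 61 mm ahead of it (env.tips_ahead is the distance from the TCP to the fingertips, in mm); z points along the fingers, y is the direction in which the jaws open and shut (so a half turn about z gives the same grasp; the last joint's range is limited). The gripper opens to 88 mm and grips with 3 to 60 N. Pads are 20 mm wide; open, the fingers measure 115 mm over their backs; the gripper's body (75 mm by 178 mm) begins 61 mm behind the grasp point.
Start: joints at [-1.274, 0.423, 1.63, -0, 1.089, -0.019], TCP at [194.128, -594.07, 302.675] pointing down, gripper open.
Joint ranges: [-3, 3], [-0.9, 2.11], [0.09, 2.58], [-1.31, 4.45], [0.11, 2.69], [-2.54, 2.54]. Speed limits (rad/s): [2.39, 2.39, 3.01, 3.14, 3.14, 3.14].

## Interface

Orientations are given as a unit quaternion [x, y, z, w].
In Python, from station import env, set_gripper, viewer, workorder gives the robot as it stands. Calls block until the motion is done:
- env.reach(position, orientation): joint-space move of the TCP to a pose.
- env.move_l(position, rot=None, rate=150, f_stop=None): straight line of the TCP; rot=None keeps the orientation; rate is the mean speed in mm/s. With f_stop (N) it stops when the force on the tool has changed by that much, and returns True; else False.
- env.move_joints(angles): joint-space move.
- set_gripper(opening): finger opening in mm; the grip force is fixed at half the most; returns when the fingers have stopped.
- env.hold(seconds).
- env.ik(position, orientation): joint angles nearest the present ones, or None.
- env.read_state(): the state.
- viewer.camera(name): name is "scene" or "top" or "wrist"; returns the picture (480x640x3 uint8, blue, green, red); there is no depth.
- viewer.camera_params(name): a dict with "fx", "fy", "cx", "cy" (pixels), "pose" (4x4, takes a point from camera to world coordinates); the wrist camera has in their place "tool_from_camera" (4x4, takes a point from camera to tool coordinates, whose origin is the TCP and whose axes are the flange's). Camera axes: x right, y up, looking along -z (the intrinsics and any distortion apply to the point x, -y, -z); pixel columns grow to the right and rows downward; lengths in mm; the calibration is good to about 2 mm. The wrist camera is an equidistant fisheye: a pixel r from the principal point sees the ray r / f radians off the axis. A picture is of the moment at which its call begins: read the wrist's pose just before it. camera_params takes no time and is no camera call.
A pose or a line that the arm cannot do raises env.IKError and nothing moves.
- workorder.sign_off(): hands the job in, once; it reports no verdict.
The state is a dict: "time_s": time; "qpos": joint angles; "dq": joint speeds; "tau": joint torques, N m; "tool_pos": TCP position; "orientation": TCP orientation; "force": force on the tool from outside, world axes, zero at the start; "wrist_torque": the same for the moment, N m; "width": finger opening in mm.
Only numpy, scipy, OpenCV 4.12 (cv2) and the standard library are available. Lean on these libraries where they do the work, as an engineer would, in place of code of your own. Each camera call takes 0.05 s, during which the arm holds its last target.

## Task

Set up the vision-screening kit tote: slide its two dividers so that the orange occluder paddles fit in the bay at the tote's orange end, the lilac trial frame in the middle bay and the steel-rimmed lenses in the bay at its grey end, and lay every one of these pieces that is on the table flat on the floor of its own bay. Lock each divider with one of the two blue spring clips parked on the green lens rack, centred and pushed well down astride either one of that divider's saddles on the tote rim. Leave everything else on the table where it is.

Things in the scene. Friction and masses are not known exactly. Their poses are not given: they have to be found in the camera images.
- tote: Open pale tote, fixed to the table. Inside 408 mm (its x) by 136 mm (its y), floor top 5 mm and wall tops 50 mm above its underside, walls 5 mm thick; the end wall at its -x (inner face x = -204 mm) is orange, at its +x grey. Origin: centre of the underside, on the table. Its +x points roughly to the robot's left (world +y), its +y towards the robot.
- div_a: Slate divider by the orange-end bay: upright plate 8 mm thick along the tote's x; its top (50 mm above the tote's underside) is 84 mm wide, its corners are cut down to 21 mm high beside the walls for the clips. Origin: middle of its top; axes as the tote's. Slides along the tote's x only, 70 to 340 mm from the orange wall, against about 3 N, and stays where left. Pinch its top or push it.
- div_b: Slate divider by the grey-end bay, like div_a; slides from 130 to 370 mm from the orange wall's inner face. The middle bay lies between div_a and div_b.
- div_a_near (a point): top centre of the robot-side one (tote +y rim, 70.5 mm from the tote's middle) of divider div_a's two rim saddles. A saddle is 44 mm long along the rim, 11 mm thick across it (it hides the 5 mm wall inside), top 54 mm above the tote's underside, sides hanging 32 mm down from there. Axes as the tote's.
- div_a_far (a point): top centre of the far-side one (tote -y rim) of divider div_a's two rim saddles. A saddle is 44 mm long along the rim, 11 mm thick across it (it hides the 5 mm wall inside), top 54 mm above the tote's underside, sides hanging 32 mm down from there. Axes as the tote's.
- div_b_near (a point): top centre of the robot-side one (tote +y rim) of divider div_b's two rim saddles. A saddle is 44 mm long along the rim, 11 mm thick across it (it hides the 5 mm wall inside), top 54 mm above the tote's underside, sides hanging 32 mm down from there. Axes as the tote's.
- div_b_far (a point): top centre of the far-side one (tote -y rim) of divider div_b's two rim saddles. A saddle is 44 mm long along the rim, 11 mm thick across it (it hides the 5 mm wall inside), top 54 mm above the tote's underside, sides hanging 32 mm down from there. Axes as the tote's.
- paddle1: Orange occluder paddle, 160 mm long, lying flat: a cup 54 mm across and 12 mm high centred 53 mm towards its -x, and a straight handle 16 mm wide, 14 mm high, from x = -28 to +80 mm. Origin: middle of its length, on the underside; z up. About 60 g, balances near its origin. Loose; may be absent.
- paddle2: A second paddle like paddle1. Loose; may be absent.
- frame: Lilac acrylic trial-frame front, 110 mm long (its x), lying flat: two ring cells 42 mm across and 9 to 10 mm high centred at x = -34 and +34 mm, joined by a bridge 30 mm long (x), 12 mm wide (y) and 14 mm high. Origin: middle of the bridge, on the underside; z up. About 50 g, loose, always present.
- lens1: Steel-rimmed concave hand lens, 76 mm long, lying flat: a round rim 48 mm across and 10 mm high centred on its origin (underside; z up), and a straight tab 12 mm wide and 12 mm high reaching to x = +52 mm (grip it about x = +38 mm). About 50 g. Loose; may be absent.
- lens2: A second lens like lens1. Loose; may be absent.
- rack: Green lens rack, fixed: foot 180 (its x) by 85 mm, slanted slots up to 36 mm high, and along its back (centred 30 mm towards its +y) an upright rail 11 mm thick with its top 64 mm above the table, on which the two clips are parked. Origin: centre of the underside.
- clip1: Blue spring clip like a big clothes peg, 26 mm wide (its x), upright, 60 g. Origin: on the hinge pin (along its x). Parked, the pin is 14 mm above the rail top; jaws reach 37 mm below the pin, 11 mm apart; flat wings slant outwards 0.24 rad, from 6 to 44 mm above the pin, 48 mm over their ends. An edge can enter to 5 mm below the pin. Origin and axes belong to the -y half.
- clip2: A second clip like clip1. Clips are pinched along their y, about 30 mm above the pin, and lifted straight up.
- clip1_jaw (a joint): Hinge of clip1, rad: 0 = jaws 11 mm apart (parked), grows as the wings are pinched together. The spring takes about 12 N at the wing ends; pinched with 20 to 40 N it comes to its stop near 0.5 to 0.55: wings nearly parallel, 25 to 28 mm over all, jaws about 25 mm apart. Let go, it shuts with about 10 N on an 11 mm edge.
- clip2_jaw (a joint): The same for clip2.
- penlight: Bystander: steel penlight 140 mm long lying on the table, loose. Origin: middle, on the underside.
- ruler: Bystander: white flat ruler 160 by 28 by 4 mm, loose. Origin: middle, on the underside.
- wand: Bystander: white fixation wand 175 mm long with a yellow disc, loose. Origin: on the underside, 7 mm from the middle.
- wipes: Bystander: round wipes tub, 90 mm across, 130 mm high, loose. Origin: underside centre.
- sanitiser: Bystander: clear bottle, 60 mm across, 150 mm high, loose. Origin: underside centre.
Things that resemble listed ones, but are neither listed nor needed, are in the scene too. Leave any turquoise look-alike of the paddle1 alone. Leave any red look-alike of the lens2 alone.

How it is judged:
By the outcome, as a careful person would: the job done as asked, in the order asked, and still so for the second after the job is handed in, with the robot touching nothing.
Of paddle1, paddle2 only 1 to 2 are there at a start; the rules pass over those that are not, and their reading is None.
Of lens1, lens2 only 1 to 2 are there at a start; the rules pass over those that are not, and their reading is None.
At some moment in a run one of paddle1, paddle2, frame, lens1, lens2 may be knocked a few centimetres aside while the robot is not near it.
It also fails if it takes over 210 s, if anything falls off the work surface, if the arm or the gripper's body presses on something with over 40 N, if the wrist force passes 120 N, or if a joint passes its speed limit or range.

## Working session

There is one attempt and no reset: what is moved stays moved. The work goes in short steps, each a Python script; the robot and the scene stay as the last script left them, time stands still between calls to the robot, and variables do not carry over. Pictures are saved under pics/ and viewed, and the job is handed in when it is done.

```bash
ls; mkdir -p pics; python3 - <<'E'
from station import env,set_gripper,viewer,workorder
import cv2,numpy as np
np.set_printoptions(precision=4,suppress=True)
for n in("scene","top","wrist"):
    im=viewer.camera(n);cv2.imwrite(f"pics/{n}0.png",im);print(n,viewer.camera_params(n))
s=env.read_state();print(s)
E
```

```text
pics
scene {'fx': 622.6415333756768, 'fy': 622.6415333756768, 'cx': 315.1721899679308, 'cy': 233.69908112779072, 'pose': array([[   0.7169,   -0.4571,    0.5264, 1200.9123],
       [   0.6969,    0.4907,   -0.523 , -732.0827],
       [  -0.0192,    0.7418,    0.6704, 1021.9474],
       [   0.    ,    0.    ,    0.    ,    1.    ]])}
top {'fx': 571.6745508739374, 'fy': 571.6745508739374, 'cx': 317.2818645794938, 'cy': 238.1146232264405, 'pose': array([[  -0.0236,    0.9944,   -0.1028,  317.4876],
       [  -0.9996,   -0.0251,   -0.0138,    0.094 ],
       [  -0.0163,    0.1024,    0.9946, 1537.4513],
       [   0.    ,    0.    ,    0.    ,    1.    ]])}
wrist {'fx': 371.64829954431775, 'fy': 371.64829954431775, 'cx': 320.1047913026021, 'cy': 235.93225281125234, 'tool_from_camera': array([[  0.0006,   0.9523,   0.3051,  83.5469],
       [  1.    ,  -0.0004,  -0.0006,  -0.0371],
       [ -0.0005,   0.3051,  -0.9523, -81.7625],
       [  0.    ,   0.    ,   0.    ,   1.    ]])}
{'time_s': 0.15, 'qpos': array([-1.274 ,  0.4237,  1.6305,  0.    ,  1.0886, -0.019 ]), 'dq': array([ 0.0007, -0.0014, -0.0022,  0.0003, -0.0004, -0.0006]), 'tau': array([  0.0005, -54.4986, -27.3918,   0.0643,   0.0204,  -0.0001]), 'tool_pos': array([ 194.039 , -593.7812,  302.0957]), 'orientation': array([ 0.9876,  0.1572, -0.0001, -0.0006]), 'force': array([-0.5926, -0.3423, -0.1323]), 'wrist_torque': array([ 0.0377, -0.0125,  0.0081]), 'width': 87.53691854287763}
```

View pics/top0.png

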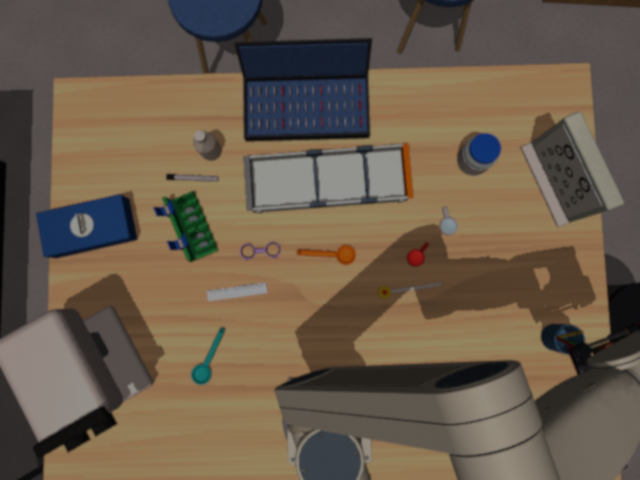

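View pics/scene0.png

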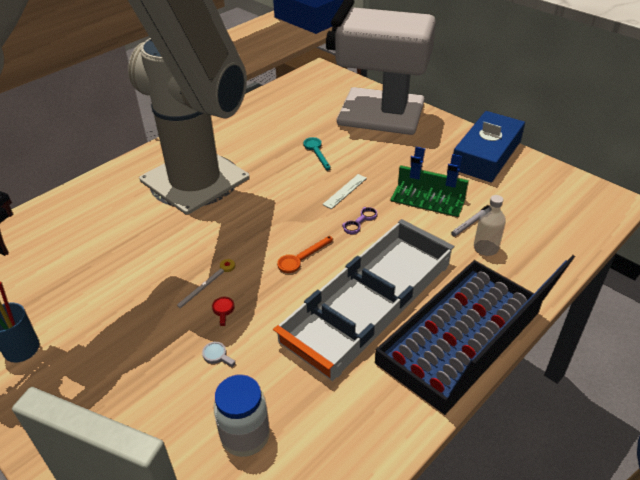

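```bash
python3 - <<'E'
import cv2
im=cv2.imread('pics/top0.png')
cv2.imwrite('pics/top0c.png',cv2.resize(im[160:360,120:390],None,fx=2.9,fy=2.9,interpolation=cv2.INTER_CUBIC))
cv2.imwrite('pics/top0d.png',cv2.resize(im[160:360,370:600],None,fx=2.9,fy=2.9,interpolation=cv2.INTER_CUBIC))
E
```

```text
(no output)
```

View pics/top0c.png

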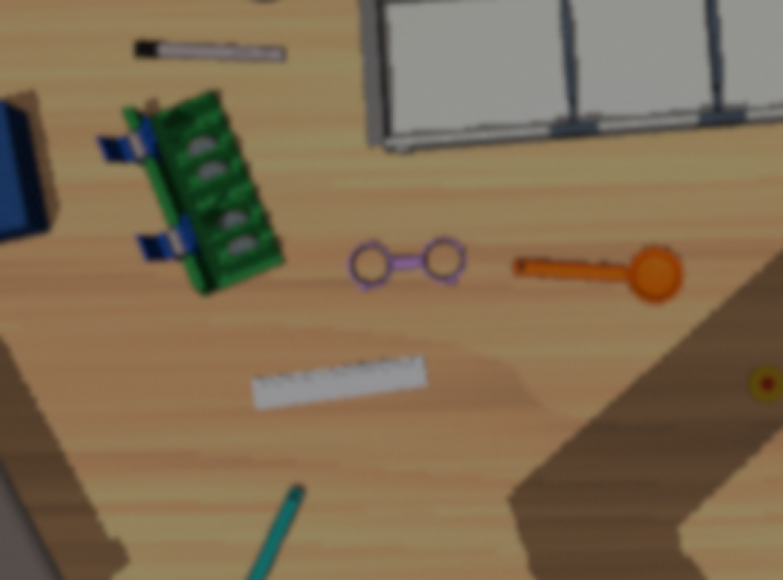

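View pics/top0d.png

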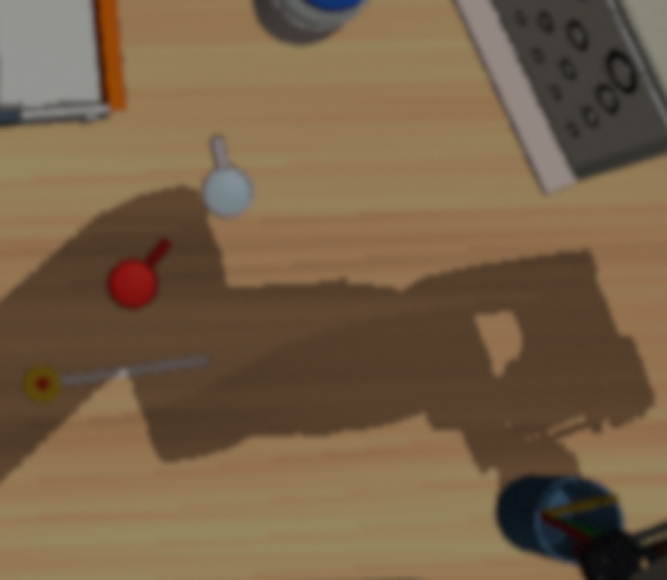

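```bash
cat > h.py <<'E'
from station import env,set_gripper,viewer,workorder
import cv2,numpy as np
from scipy.spatial.transform import Rotation as R
np.set_printoptions(precision=3,suppress=True)
def ray(name,uv,st=None,tool=None):
    p=viewer.camera_params(name);u,v=uv
    a=np.array([(u-p['cx'])/p['fx'],(v-p['cy'])/p['fy']])
    if name=='wrist':
        r=np.hypot(*a); s=np.sin(r)/r if r>1e-9 else 1
        d=np.array([a[0]*s,-a[1]*s,-np.cos(r)])
        T=np.eye(4);T[:3,:3]=R.from_quat(st['orientation']).as_matrix();T[:3,3]=st['tool_pos']
        T=T@p['tool_from_camera']
    else:
        d=np.array([a[0],-a[1],-1.]);T=p['pose']
    return T[:3,3],T[:3,:3]@d
def w(name,uv,z,st=None):
    o,d=ray(name,uv,st); return (o+d*(z-o[2])/d[2])
def proj(name,X,st=None):
    p=viewer.camera_params(name)
    if name=='wrist':
        T=np.eye(4);T[:3,:3]=R.from_quat(st['orientation']).as_matrix();T[:3,3]=st['tool_pos']
        T=T@p['tool_from_camera']
    else: T=p['pose']
    c=np.linalg.inv(T)@np.append(X,1); d=np.array([c[0],-c[1],-c[2]])
    if name=='wrist':
        th=np.arctan2(np.hypot(d[0],d[1]),d[2]);k=th/np.hypot(d[0],d[1])
        return p['fx']*d[0]*k+p['cx'],p['fy']*d[1]*k+p['cy']
    return p['fx']*d[0]/d[2]+p['cx'],p['fy']*d[1]/d[2]+p['cy']
def down(phi):
    """tool pointing down, jaw axis (tool y) along world angle phi"""
    # start quat: x-180 rot; tool y -> direction phi (mod pi)
    c,s=np.cos(phi),np.sin(phi)
    y=np.array([c,s,0]);z=np.array([0,0,-1.]);x=np.cross(y,z)
    return R.from_matrix(np.c_[x,y,z]).as_quat()
def best(pos,phi):
    b=None
    for k in(0,np.pi):
        q=down(phi+k);j=env.ik(pos,q)
        if j is not None:
            j=np.array(j)
            c=np.abs(j-env.read_state()['qpos']).max()+(10 if abs(j[5])>2.4 else 0)
            if b is None or c<b[0]: b=(c,q,j)
    if b is None: raise Exception('noik')
    return b[1]
def snap(name,fn,crop=None,f=1):
    st=env.read_state();im=viewer.camera(name)
    cv2.imwrite('pics/raw_'+fn,im)
    if crop: x0,y0,x1,y1=crop; im=im[y0:y1,x0:x1]
    if f!=1: im=cv2.resize(im,None,fx=f,fy=f,interpolation=cv2.INTER_CUBIC)
    cv2.imwrite('pics/'+fn,im);return st
import json
def save(st,fn): json.dump({k:np.array(st[k]).tolist() for k in('orientation','tool_pos')},open(fn,'w'))
def load(fn): return json.load(open(fn))
E
python3 - <<'E'
from h import *
t=lambda u,v,z:print((u,v),w('top',(u,v),z)[:2])
for p in((247,160),(248,209),(406,147),(411,196)): t(*p,50)
print('frame');t(248,252,9);t(273,250,9)
print('paddle');t(346,254,12);t(299,251.5,12)
print('lens');t(448.5,226,10);t(445,209,10)
print('clips');t(160,211,100);t(172,244,100)
print('rack');
E
```

```text
(247, 160) [684.612 202.69 ]
(248, 209) [552.877 201.492]
(406, 147) [ 708.139 -220.253]
(411, 196) [ 576.211 -228.171]
frame
(248, 252) [442.607 208.343]
(273, 250) [446.322 141.017]
paddle
(346, 254) [430.478 -54.435]
(299, 251.5) [440.303  71.104]
lens
(448.5, 226) [ 499.065 -331.31 ]
(445, 209) [ 545.347 -324.095]
clips
(160, 211) [545.679 419.767]
(172, 244) [460.302 388.802]
rack
```

```bash
python3 - <<'E'
from h import *
p=[480,0,420];env.reach(p,best(p,np.pi/2))
st=snap('wrist','w1.png');save(st,'w1.json');snap('top','t1.png');snap('scene','s1.png');print(st['time_s'],st['tool_pos'],st['qpos'])
E
```

```text
2.5333 [480.102  -0.515 419.9  ] [-0.026  0.077  1.81  -0.     1.255  1.546]
```

View pics/w1.png

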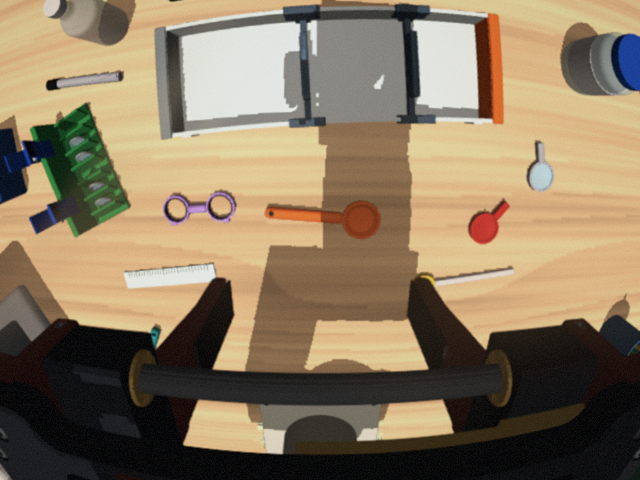

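View pics/s1.png

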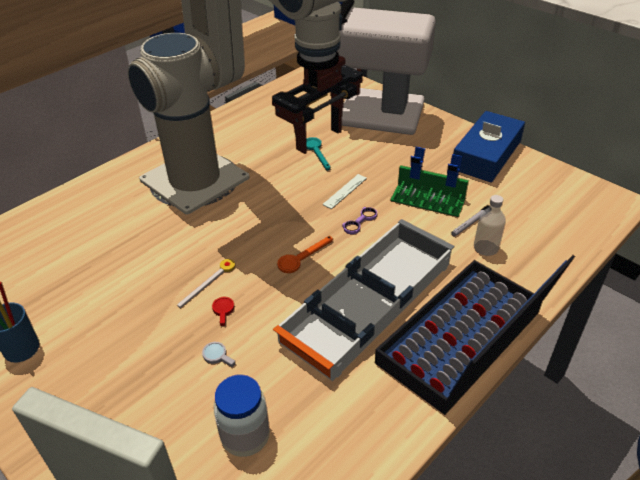

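View pics/t1.png

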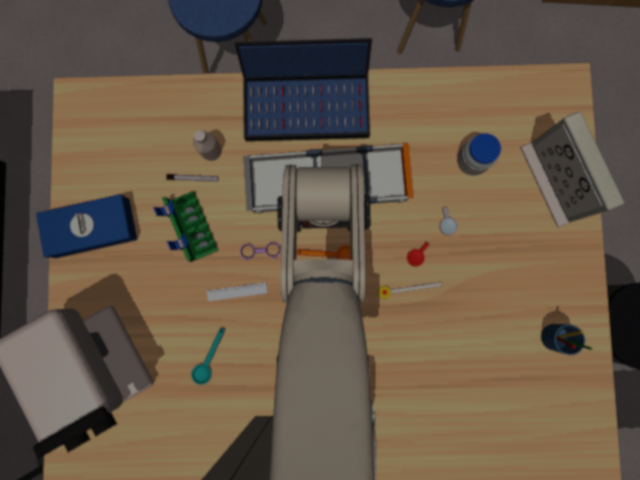

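```bash
python3 - <<'E'
import cv2
im=cv2.imread('pics/raw_w1.png')
def c(n,x0,y0,x1,y1,f): cv2.imwrite('pics/'+n,cv2.resize(im[y0:y1,x0:x1],None,fx=f,fy=f,interpolation=cv2.INTER_CUBIC))
c('w1a.png',140,0,520,140,2.1); c('w1b.png',0,90,240,240,3.3); c('w1c.png',250,130,570,250,2.5)
E
```

```text
(no output)
```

View pics/w1a.png

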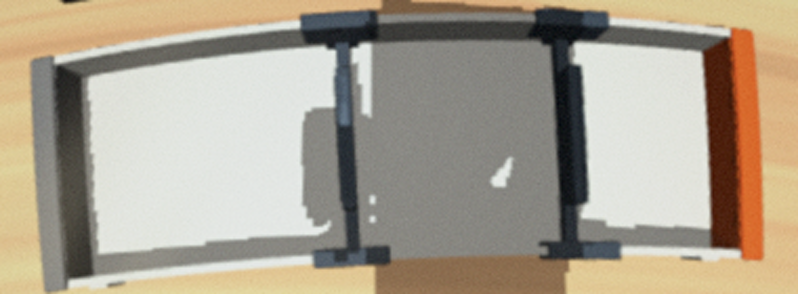

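View pics/w1b.png

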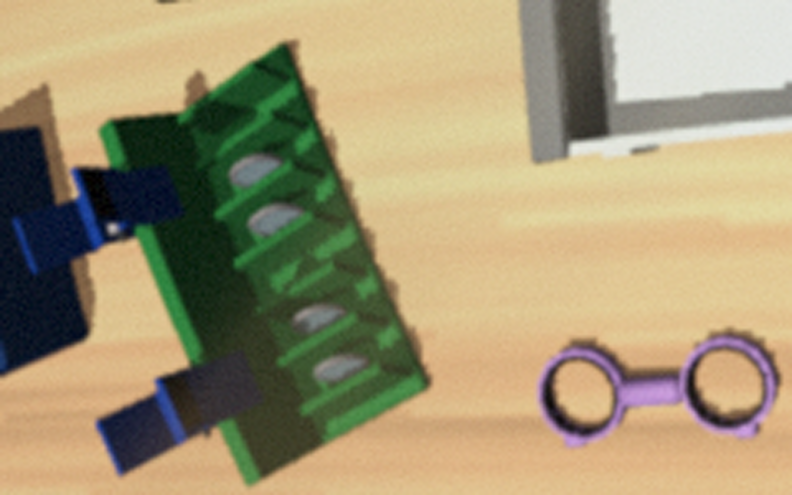

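View pics/w1c.png

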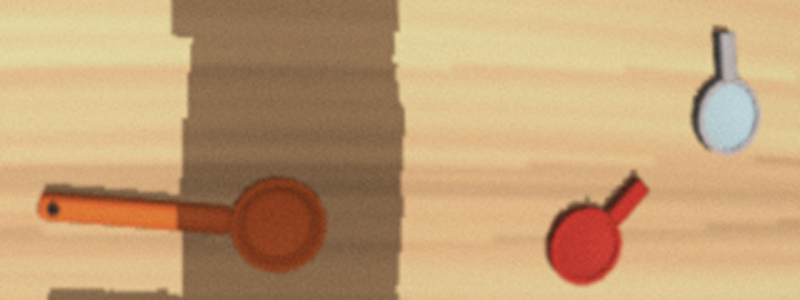

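```bash
python3 - <<'E'
from h import *
p=[690,0,330];env.reach(p,best(p,np.pi/2))
st=snap('wrist','w2.png');save(st,'w2.json');print(st['time_s'],st['tool_pos'],st['qpos'])
im=cv2.imread('pics/raw_w2.png')
E
```

```text
3.5917 [689.438  -0.087 330.385] [-0.017  0.492  1.451  0.     1.199  1.554]
```

View pics/w2.png

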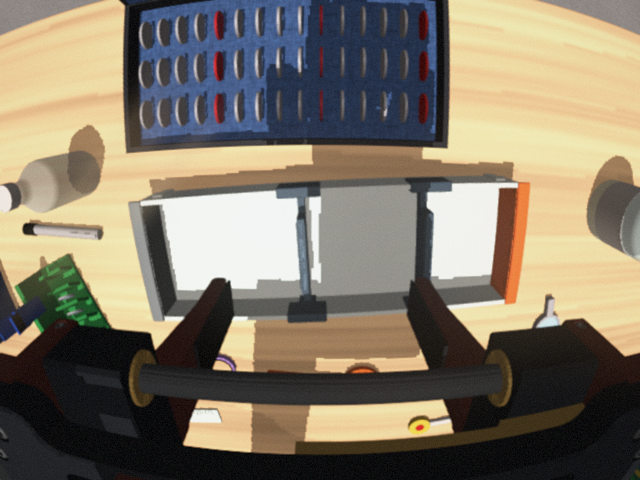

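```bash
python3 - <<'E'
import cv2
im=cv2.imread('pics/raw_w2.png')
cv2.imwrite('pics/w2a.png',cv2.resize(im[165:335,115:335],None,fx=3.4,fy=3.4,interpolation=cv2.INTER_CUBIC))
cv2.imwrite('pics/w2b.png',cv2.resize(im[165:335,335:555],None,fx=3.4,fy=3.4,interpolation=cv2.INTER_CUBIC))
E
```

```text
(no output)
```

View pics/w2a.png

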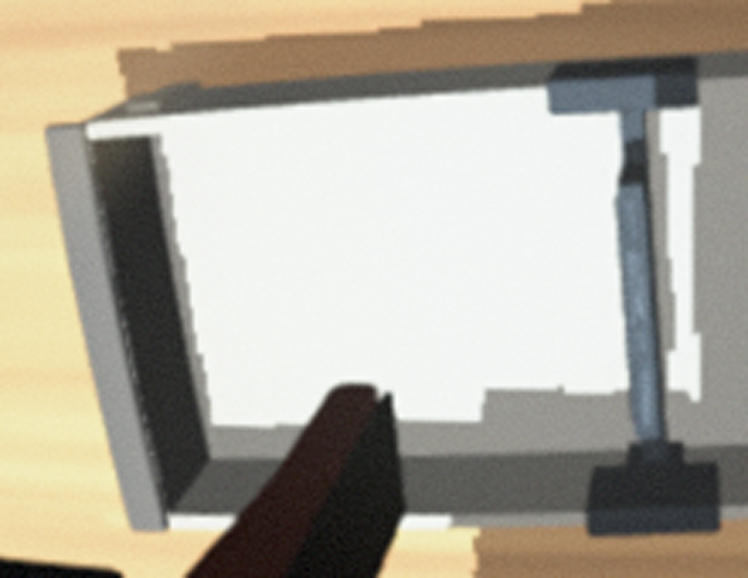

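View pics/w2b.png

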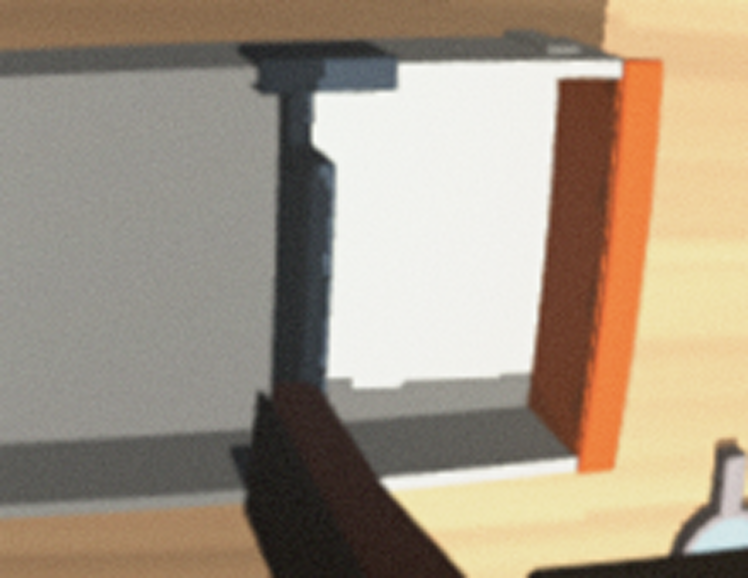

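```bash
cat > tote.py <<'E'
from h import *
from scipy.optimize import least_squares
A=lambda p:(np.array(p)/2.1+[140,0]); B=lambda p:(np.array(p)/3.4+[115,165]); C=lambda p:(np.array(p)/3.4+[335,165])
s1,s2=load('w1.json'),load('w2.json')
obs=[(s1,A((54,58)),(204,-73)),(s1,A((68,290)),(204,73)),(s1,A((730,28)),(-204,-73)),(s1,A((740,258)),(-204,73)),
(s2,B((88,128)),(204,-73)),(s2,B((167,529)),(204,73)),(s2,C((622,60)),(-204,-73)),(s2,C((578,468)),(-204,73))]
P=np.array([w('wrist',uv,50,s)[:2] for s,uv,_ in obs]);L=np.array([o[2] for o in obs],float)
def rot(a): return np.array([[np.cos(a),-np.sin(a)],[np.sin(a),np.cos(a)]])
f=lambda q:((L@rot(q[2]).T+q[:2])-P).ravel()
r=least_squares(f,[630,-15,1.57],loss='soft_l1')
print(r.x);print(r.fun.reshape(-1,2))
E
python3 tote.py; python3 - <<'E'
from tote import *
def loc(p): return (np.array(p[:2])-r.x[:2])@rot(r.x[2])
for n,uv,z in [('b top L',B((618,200)),50),('b top L2',B((633,430)),50),('b top R',B((648,200)),50),('b top R2',B((664,430)),50),
 ('b near sad tl',B((588,468)),54),('b near sad tr',B((718,468)),54),('a top L',C((310,160)),50),('a top R',C((334,160)),50),('a top L2',C((303,380)),50),('a top R2',C((328,380)),50),('a far sad l',C((258,90)),54),('a far sad r',C((396,88)),54),('b far l',B((548,108)),54),('b far r',B((697,104)),54)]:
  print(n,loc(w('wrist',uv,z,s2)))
E
```

```text
[633.569 -14.749   1.626]
[[ 0.246 -0.633]
 [ 0.183 -1.156]
 [-0.39   1.111]
 [ 0.392  0.052]
 [ 0.5   -0.073]
 [-0.509 -2.323]
 [-0.021  0.921]
 [-0.428  1.377]]
[633.569 -14.749   1.626]
[[ 0.246 -0.633]
 [ 0.183 -1.156]
 [-0.39   1.111]
 [ 0.392  0.052]
 [ 0.5   -0.073]
 [-0.509 -2.323]
 [-0.021  0.921]
 [-0.428  1.377]]
b top L [ 35.84  -38.326]
b top L2 [36.878 37.859]
b top R [ 26.893 -37.822]
b top R2 [26.999 38.362]
b near sad tl [52.01  48.823]
b near sad tr [10.442 50.923]
a top L [-97.776 -43.936]
a top R [-105.5    -43.609]
a top L2 [-98.237  29.021]
a top R2 [-106.774   29.689]
a far sad l [-80.22  -66.975]
a far sad r [-123.646  -66.233]
b far l [ 53.892 -68.338]
b far r [ 10.659 -66.953]
```

```bash
cat >> h.py <<'E'
TX,TY,TA=633.57,-14.75,1.626
def tw(x,y): c,s=np.cos(TA),np.sin(TA); return np.array([TX+c*x-s*y,TY+s*x+c*y])
def tl(p): c,s=np.cos(TA),np.sin(TA); d=np.array(p[:2])-[TX,TY]; return np.array([c*d[0]+s*d[1],-s*d[0]+c*d[1]])
def go(xy,z,phi=None,rate=200,**k):
    rot=None if phi is None else best([*xy,z],phi)
    return env.move_l([*xy,z],rot,rate=rate,**k)
def via(xy,z,phi):
    p=[*xy,z]; env.reach(p,best(p,phi))
E
cat > slide.py <<'E'
from h import *
def slide(x0,x1):
    a=tw(x0,0);b=tw(x1,0)
    via(a,180,TA); set_gripper(44)
    print('fs',go(a,114,rate=120,f_stop=12))
    set_gripper(0);print('w',env.read_state()['width'])
    print('drag',go(b,114,rate=60,f_stop=25)); st=env.read_state();print(tl(st['tool_pos']),st['force'])
    set_gripper(44);go(b,180)
E
python3 - <<'E'
from slide import *
slide(31.5,102);slide(-102,-20)
p=[690,0,330];env.reach(p,best(p,np.pi/2))
st=snap('wrist','w3.png');save(st,'w3.json');print(st['time_s'],st['tool_pos'],st['qpos'])
im=cv2.imread('pics/raw_w3.png')
E
```

```text
fs False
w 7.82724059333068
drag False
[102.52   -0.358] [-0.027 -0.11   4.582]
fs False
w 7.64087484435253
drag False
[-18.78   -0.323] [-0.727 -0.707  5.352]
14.875 [688.723  -0.088 327.204] [-0.017  0.495  1.454 -0.     1.197  1.553]
```

View pics/w3.png

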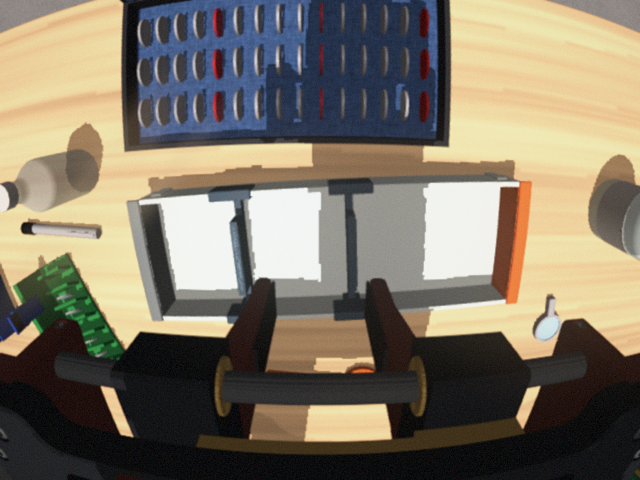

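```bash
python3 - <<'E'
from h import *
p=[480,-60,330];env.reach(p,best(p,np.pi/2));env.hold(.2)
st=snap('wrist','w4.png');save(st,'w4.json');print(st['time_s'],st['tool_pos'])
im=cv2.imread('pics/raw_w4.png')
E
```

```text
16.0 [481.178 -59.815 329.785]
```

View pics/w4.png

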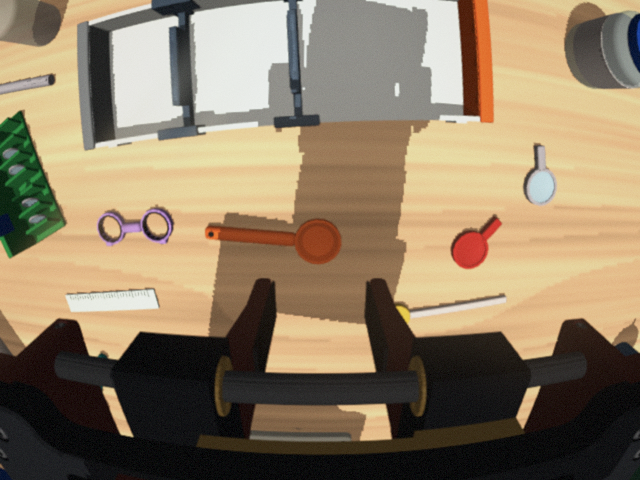

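```bash
python3 - <<'E'
from h import *
import cv2
s=load('w4.json')
im=cv2.imread('pics/raw_w4.png')
cv2.imwrite('pics/w4a.png',cv2.resize(im[190:280,90:350],None,fx=3,fy=3,interpolation=cv2.INTER_CUBIC))
cv2.imwrite('pics/w4b.png',cv2.resize(im[120:220,480:600],None,fx=5,fy=5,interpolation=cv2.INTER_CUBIC))
W=lambda u,v,z:w('wrist',(u,v),z,s)
c=W(318,241,12);e=W(206,233,14);d=e-c;print('paddle',c,e,np.linalg.norm(d),np.arctan2(d[1],d[0]),c+d*53/133)
a=W(113,228,9.5);b=W(157,226,9.5);d=b-a;print('frame',a,b,np.linalg.norm(d),np.arctan2(d[1],d[0]),(a+b)/2)
a=W(540,186,10);b=W(540.5,146,12);d=b-a;print('lens',a,b,np.linalg.norm(d),np.arctan2(d[1],d[0]))
E
```

```text
paddle [430.821 -57.92   12.   ] [440.92   71.691  14.   ] 130.0187269048449 1.4930355243712783 [434.845  -6.271  12.797]
frame [446.281 200.75    9.5  ] [448.407 136.084   9.5  ] 64.70052454304049 -1.5379366044776703 [447.344 168.417   9.5  ]
lens [ 501.368 -332.293   10.   ] [ 550.945 -325.803   12.   ] 50.040039132858205 0.13017429850180803
```

View pics/w4a.png

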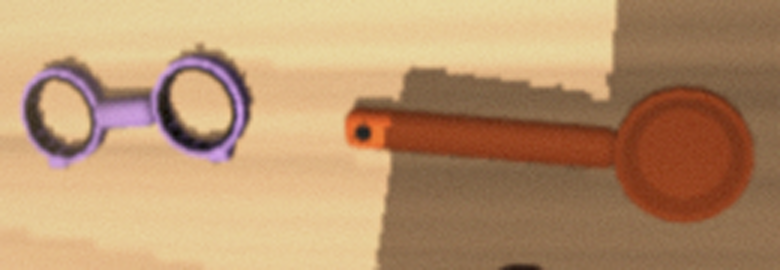

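View pics/w4b.png

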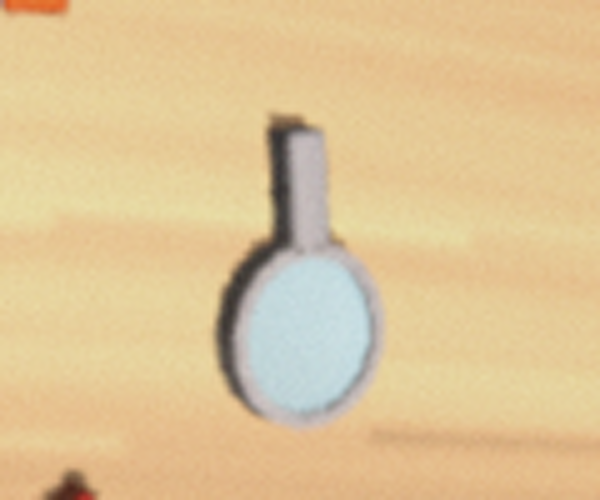

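```bash
cat > pick.py <<'E'
from h import *
def pick(xy,phi,op=44,z=82.5,grip=0):
    via(xy,160,phi);set_gripper(op);print('t',env.read_state()['time_s'])
    print('fs',go(xy,z,rate=110,f_stop=12))
    set_gripper(grip);st=env.read_state();print('w',st['width'],'z',st['tool_pos'])
    go(st['tool_pos'][:2],190,rate=150);print('lift w',env.read_state()['width'])
def place(xy,phi,z=88,op=40):
    via(xy,190,phi)
    print('fs',go(xy,z,rate=90,f_stop=12)); st=env.read_state();print('z',st['tool_pos'],tl(st['tool_pos']))
    set_gripper(op);go(st['tool_pos'][:2],190,rate=150)
E
python3 - <<'E'
from pick import *
pick([435,-5],1.493+np.pi/2)
snap('scene','s5.png');snap('wrist','w5.png')
E
```

```text
t 17.5167
fs False
w 15.841287684633162 z [435.116  -5.006  82.796]
lift w 15.693683422407325
```

View pics/w5.png

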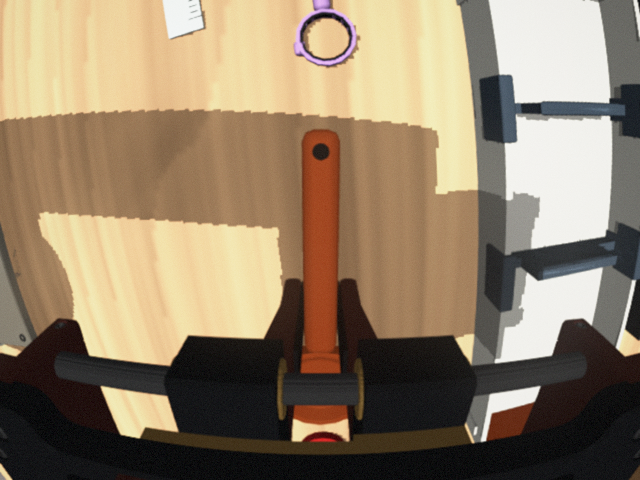

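```bash
python3 - <<'E'
from pick import *
place(tw(-111,0),TA+np.pi/2)
st=env.read_state();print(st['time_s'])
p=[460,100,300];env.reach(p,best(p,np.pi/2));env.hold(.2)
st=snap('wrist','w6.png');save(st,'w6.json');snap('scene','s6.png');print(st['time_s'])
E
```

```text
fs True
z [ 639.153 -125.513   87.819] [-110.902    0.536]
23.3667
24.7417
```

View pics/w6.png

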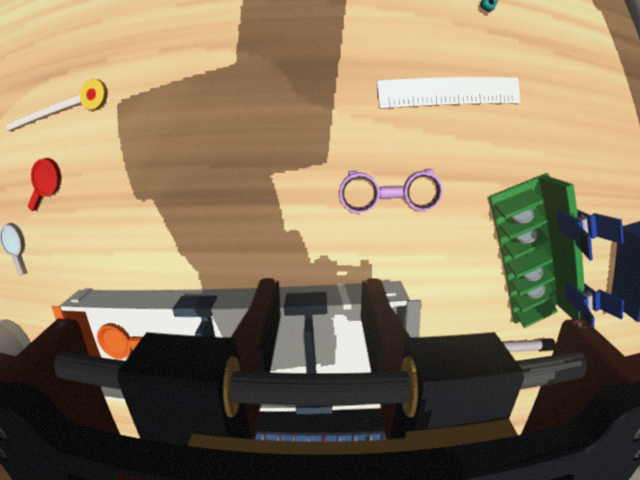

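View pics/s6.png

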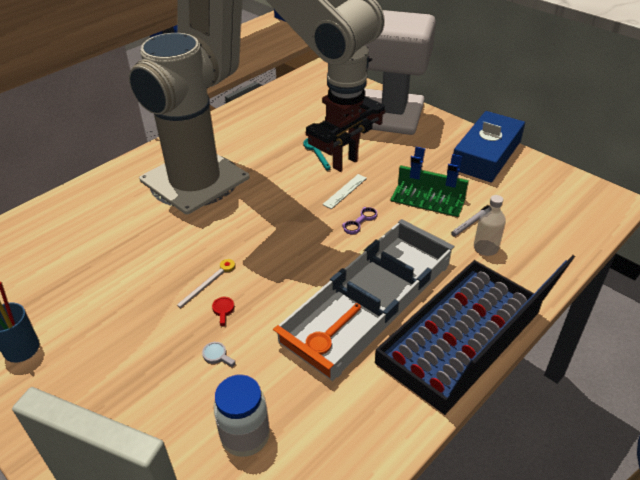

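```bash
python3 - <<'E'
from h import *
s=load('w6.json')
im=cv2.imread('pics/raw_w6.png')
cv2.imwrite('pics/w6a.png',cv2.resize(im[150:230,320:460],None,fx=5,fy=5,interpolation=cv2.INTER_CUBIC))
W=lambda u,v,z:w('wrist',(u,v),z,s)
a=W(358.5,192,9.5);b=W(422.5,190,9.5);d=b-a;print('frame',a,b,np.linalg.norm(d),np.arctan2(d[1],d[0]),(a+b)/2)
E
```

```text
frame [447.242 138.318   9.5  ] [444.155 205.74    9.5  ] 67.49279013411316 1.6165530593041453 [445.699 172.029   9.5  ]
```

View pics/w6a.png

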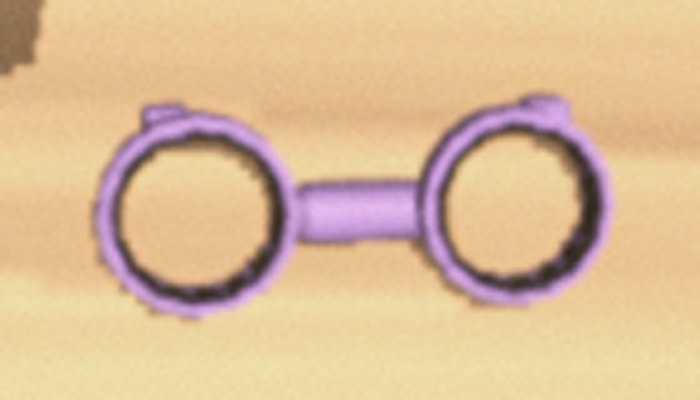

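```bash
python3 - <<'E'
from pick import *
pick([445.5,171.5],1.6165+np.pi/2,op=34)
snap('scene','s7.png',(240,80,440,280),3)
place(tw(41,0),TA)
p=[560,-200,300];env.reach(p,best(p,np.pi/2));env.hold(.2)
st=snap('wrist','w7.png');save(st,'w7.json');snap('scene','s8.png');print(st['time_s'])
E
```

```text
t 26.6667
fs False
w 11.594239655219733 z [445.86  171.643  82.976]
lift w 12.032738643530262
fs True
z [630.796  26.135  87.963] [40.976  0.514]
33.8583
```

View pics/w7.png

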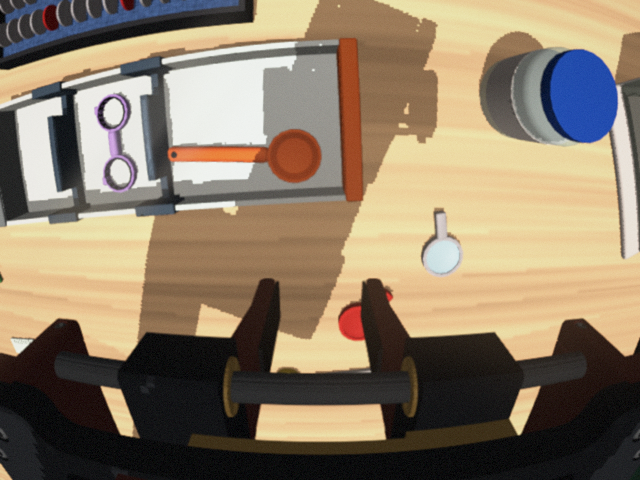

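View pics/s8.png

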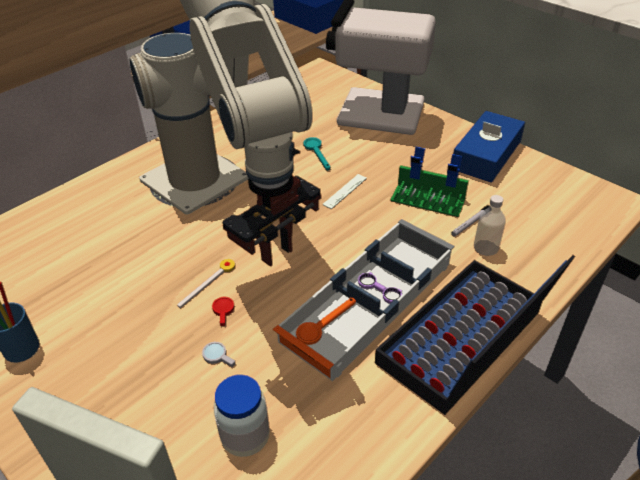

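```bash
python3 - <<'E'
from h import *
s=load('w7.json')
im=cv2.imread('pics/raw_w7.png')
cv2.imwrite('pics/w7a.png',cv2.resize(im[200:285,400:490],None,fx=6,fy=6,interpolation=cv2.INTER_CUBIC))
W=lambda u,v,z:w('wrist',(u,v),z,s)
a=W(441,255.5,10);b=W(440,212,12);d=b-a;print('lens',a,b,np.linalg.norm(d),np.arctan2(d[1],d[0]),a+d/np.linalg.norm(d)*38)
E
```

```text
lens [ 502.321 -332.981   10.   ] [ 552.319 -325.976   12.   ] 50.52606966810841 0.139194586976903 [ 539.924 -327.712   11.504]
```

View pics/w7a.png

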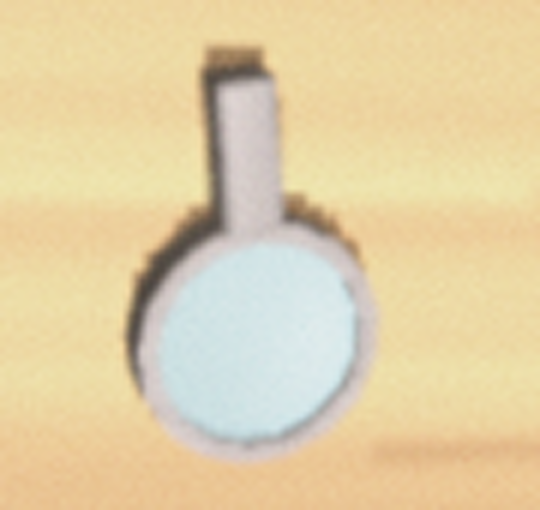

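```bash
python3 - <<'E'
from pick import *
import pick,h
pick.pick([540,-329.5],0.139+np.pi/2,op=40)
st=env.read_state();y=R.from_quat(st['orientation']).as_matrix()[:,1]
phi=np.arctan2(y[1],y[0]);tgt=TA+ (0 if abs(np.angle(np.exp(1j*(phi-TA))))<1.5 else np.pi);print(phi,tgt)
xy=tw(155,-28);p=[*xy,190];env.reach(p,down(tgt))
print('fs',go(xy,88,rate=90,f_stop=12)); st=env.read_state();print('z',st['tool_pos'],tl(st['tool_pos']))
set_gripper(36);go(st['tool_pos'][:2],190,rate=150)
p=[560,230,330];env.reach(p,best(p,np.pi/2));env.hold(.2)
st=snap('wrist','w9.png');save(st,'w9.json');snap('scene','s9.png');print(st['time_s'])
E
```

```text
t 34.9667
fs True
w 11.59621531198784 z [ 539.062 -329.027   80.389]
lift w 11.580962989069866
-1.431770719573794 4.767592653589793
fs False
z [653.469 141.661  88.698] [155.075 -28.499]
42.6083
```

View pics/w9.png

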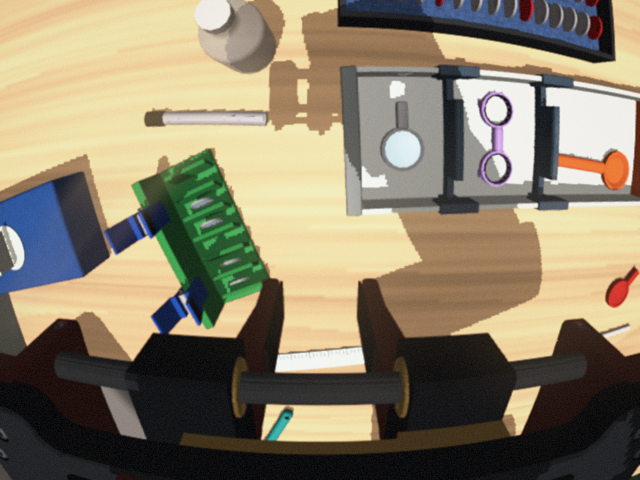

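View pics/s9.png

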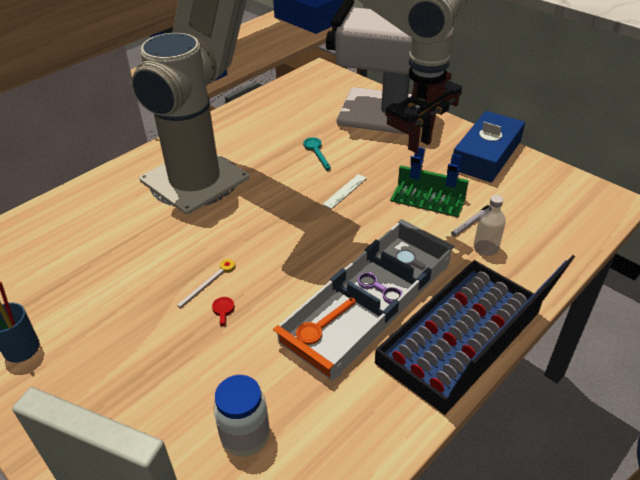

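```bash
python3 - <<'E'
from h import *
p=[470,400,300];env.reach(p,best(p,np.pi/2));set_gripper(70);env.hold(.2)
st=snap('wrist','w10.png');save(st,'w10.json');print(st['time_s'],st['tool_pos'])
E
```

```text
44.4167 [469.945 400.051 299.973]
```

View pics/w10.png

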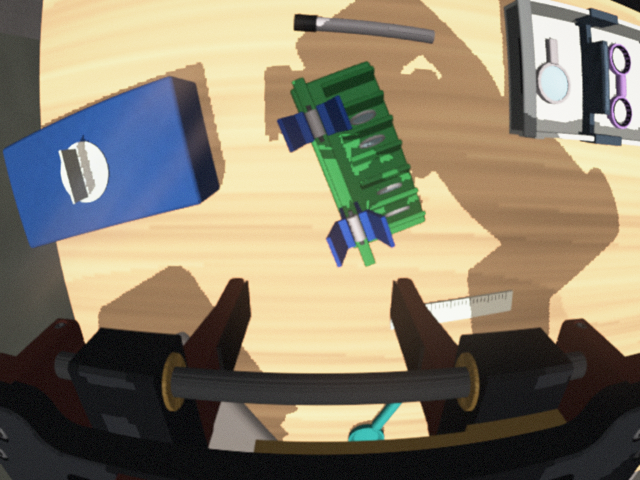

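```bash
python3 - <<'E'
import cv2
im=cv2.imread('pics/raw_w10.png')
cv2.imwrite('pics/w10a.png',cv2.resize(im[60:280,260:440],None,fx=2.7*1.0,fy=2.7,interpolation=cv2.INTER_CUBIC))
cv2.imwrite('pics/w10b.png',cv2.resize(im[80:160,265:365],None,fx=7,fy=7,interpolation=cv2.INTER_CUBIC))
cv2.imwrite('pics/w10c.png',cv2.resize(im[195:275,315:405],None,fx=7,fy=7,interpolation=cv2.INTER_CUBIC))
E
```

```text
(no output)
```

View pics/w10b.png

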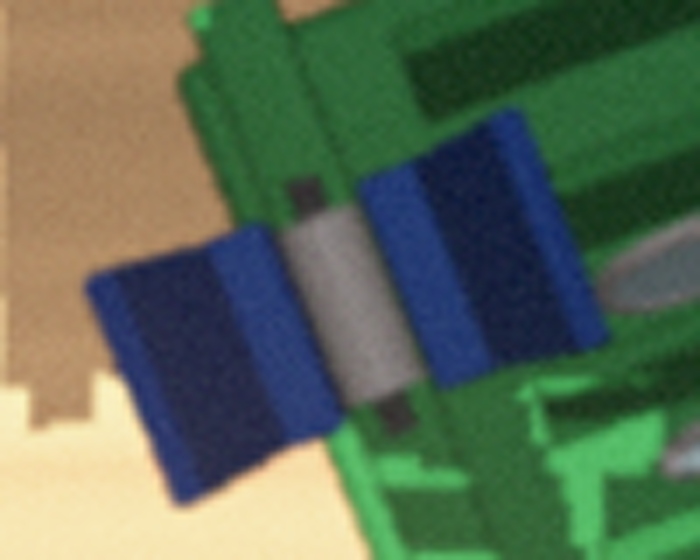

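View pics/w10c.png

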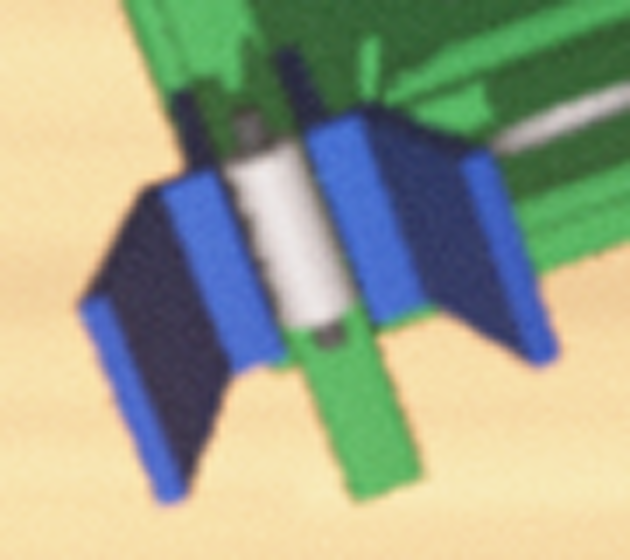

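View pics/w10a.png

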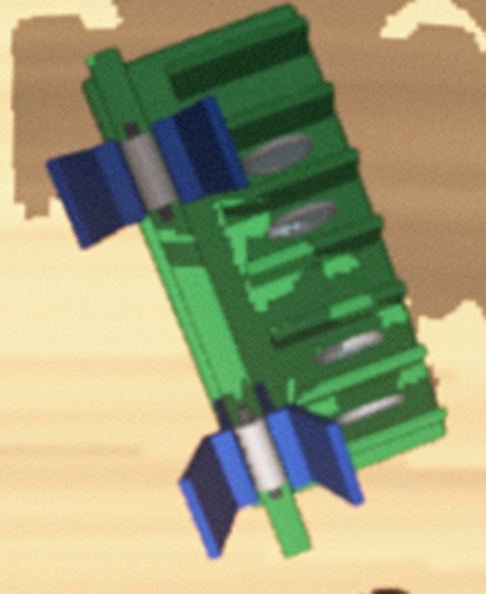

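```bash
python3 - <<'E'
from h import *
s=load('w10.json')
for n,off,pin,wg in(('A',(265,80),[(305,190),(402,412)],[(92,282),(180,500),(518,112),(605,340)]),('B',(315,195),[(250,122),(328,335)],[(90,305),(170,498),(480,160),(545,358)])):
    f=lambda q,z:w('wrist',np.array(q)/7+off,z,s)
    a,b=f(pin[0],79),f(pin[1],79);d=b-a
    print(n,'pin',(a+b)/2,np.linalg.norm(d),np.arctan2(d[1],d[0]))
    W=[f(q,120) for q in wg];print('wing ctr',sum(W)/4)
    e=W[1]-W[0];g=W[3]-W[2];c=(W[2]+W[3]-W[0]-W[1])/2
    print(np.arctan2(e[1],e[0]),np.arctan2(g[1],g[0]),np.arctan2(c[1],c[0]),np.linalg.norm(c),np.linalg.norm(e),np.linalg.norm(g))
E
```

```text
A pin [551.711 403.375  79.   ] 28.157885291683595 -2.736040705329835
wing ctr [551.365 403.468 120.   ]
-2.7727126546768437 -2.774558163195427 -1.1977252206623068 45.44812369815155 23.792079117715765 24.497314081368565
B pin [463.843 368.721  79.   ] 28.955280153776176 -2.7760081573699766
wing ctr [464.643 369.145 120.   ]
-2.7596067929572077 -2.780973939685018 -1.1946378352826397 43.72024239598112 23.81893973324255 23.583605560928923
```

```bash
python3 - <<'E'
from h import *
p=[530,30,300];env.reach(p,best(p,np.pi/2));env.hold(.2)
st=snap('wrist','w11.png');save(st,'w11.json');print(st['time_s'],st['tool_pos'])
im=cv2.imread('pics/raw_w11.png');cv2.imwrite('pics/w11a.png',cv2.resize(im[60:260,200:440],None,fx=3.3,fy=3,interpolation=cv2.INTER_CUBIC))
for x in(102,-19): print(x,proj('wrist',[*tw(x,70.5),54],st),proj('wrist',[*tw(x+22,70.5),54],st),proj('wrist',[*tw(x-22,70.5),54],st))
E
```

```text
46.0667 [530.097  30.929 299.952]
102 (np.float64(261.594147406861), np.float64(184.119944134145)) (np.float64(237.89168484009247), np.float64(185.80794511116332)) (np.float64(285.82032205949565), np.float64(182.55126976574627))
-19 (np.float64(395.86858223321263), np.float64(177.40081559659728)) (np.float64(371.8222674025551), np.float64(178.24951601666373)) (np.float64(419.3240221870087), np.float64(176.72376722020914))
```

View pics/w11.png

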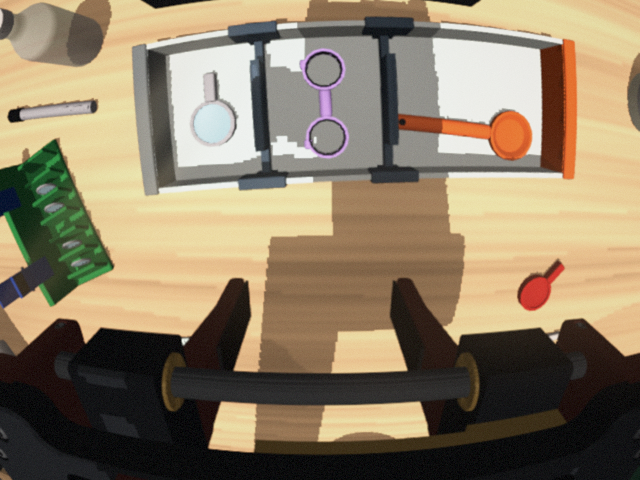

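View pics/w11a.png

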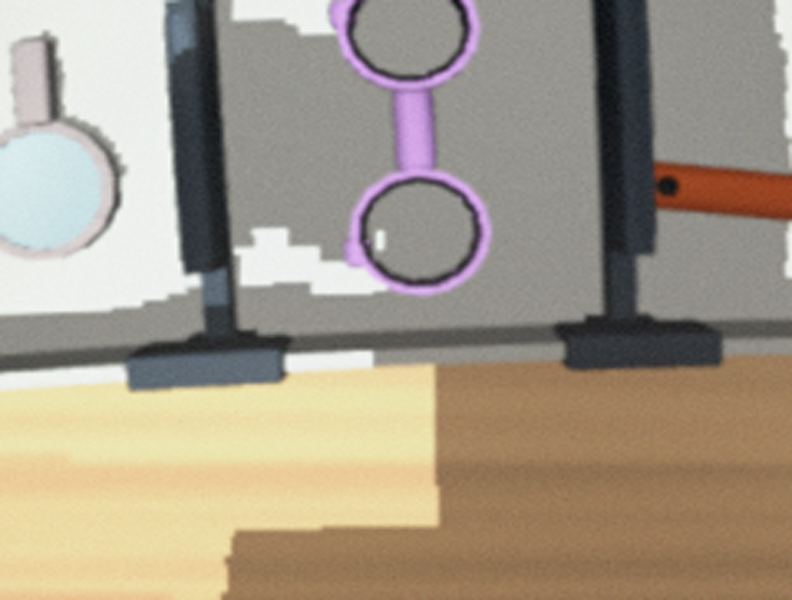

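```bash
cat > clip.py <<'E'
from h import *
def clip(c,x):
    RA=0.372+np.pi/2
    via(c,260,RA);set_gripper(66);env.hold(.1)
    print('fs',go(c,169,rate=110,f_stop=10))
    set_gripper(0);st=env.read_state();print('w',st['width'],st['tool_pos'],st['force'])
    c=st['tool_pos'][:2];go(c,290,rate=110);snap('scene','sc%d.png'%x,(240,20,560,220),2.4);print('w',env.read_state()['width'])
    t=tw(x,69.5);via(t,230,TA+np.pi/2);env.hold(.2)
    go(t,172,rate=120)
    st=snap('wrist','wc%d.png'%x)
    print('fs',go(t,148.5,rate=25,f_stop=18));st=env.read_state();print(st['tool_pos'],tl(st['tool_pos']),st['force'],st['width'])
E
python3 - <<'E'
from clip import *
clip(np.array([551.5,403.4]),101)
snap('scene','s12.png',(240,120,480,300),3.2)
E
```

```text
fs False
w 26.095484767781574 [551.451 403.333 168.888] [ 0.348  0.655 -0.805]
w 26.22823178191965
fs True
[558.632  82.294 154.976] [101.031  69.469] [-2.745  0.526 11.138] 26.904805166993878
```

View pics/s12.png

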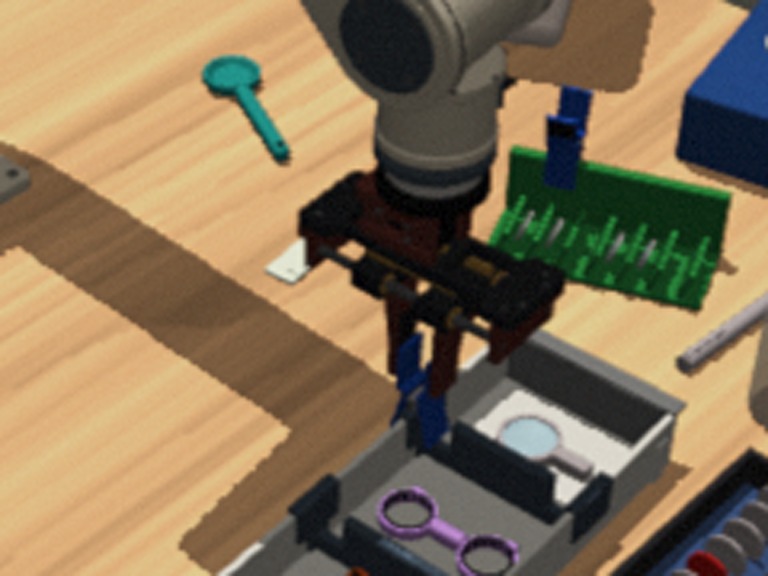

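View pics/wc101.png

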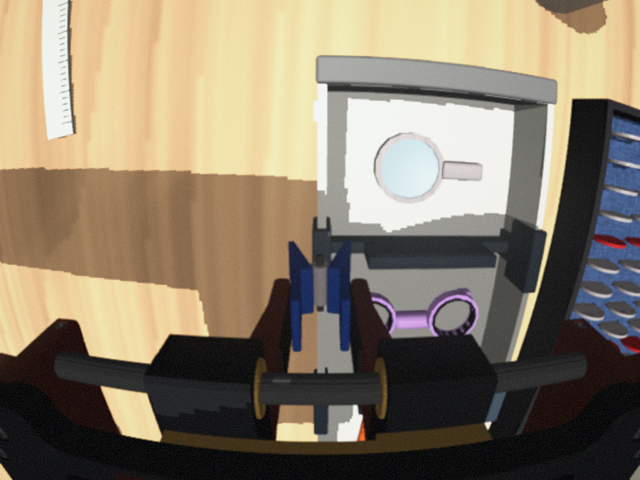

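```bash
python3 - <<'E'
from h import *
snap('scene','s13.png',(340,190,420,270),7)
st=snap('wrist','w13.png',(260,200,400,440),2.4);print(st['force'],st['tool_pos'])
print(proj('scene',[*st['tool_pos'][:2],64]),proj('scene',[*st['tool_pos'][:2],59]),proj('scene',[*tw(101,76),54]))
E
```

```text
[-2.403 -0.035 10.492] [558.609  82.313 155.01 ]
(np.float64(370.7622581056489), np.float64(241.3683826514817)) (np.float64(370.6725722891029), np.float64(242.98845983617494)) (np.float64(368.2845914035846), np.float64(243.35884778646843))
```

View pics/s13.png

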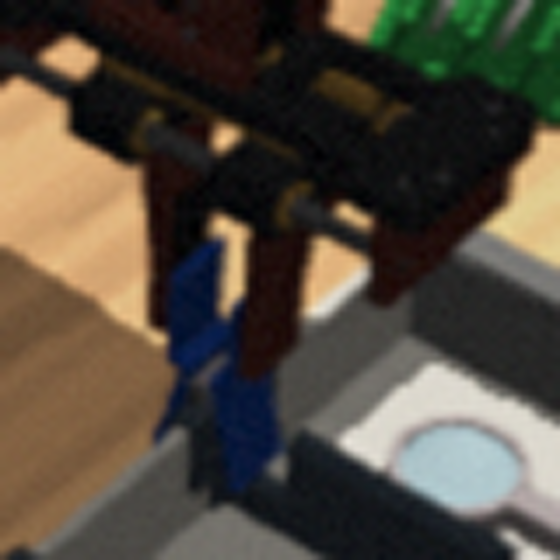

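View pics/w13.png

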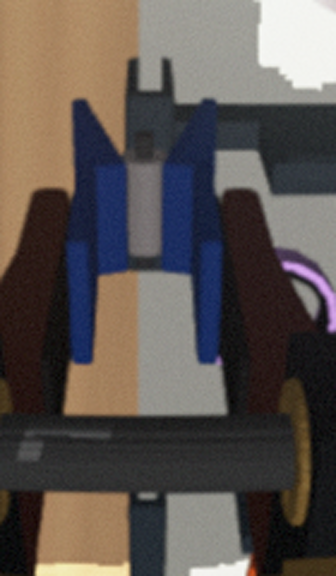

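```bash
python3 - <<'E'
from h import *
t=tw(101,69.5)
print('fs',go(t,149,rate=10,f_stop=16));st=env.read_state();print(st['tool_pos'],tl(st['tool_pos']),st['force'],st['width'])
st=snap('wrist','w14.png',(260,200,400,440),2.4)
snap('scene','s14.png',(340,190,420,270),7)
E
```

```text
fs True
[558.652  82.34  154.963] [101.076  69.447] [-3.267  0.056 10.188] 27.17291186818482
```

View pics/w14.png

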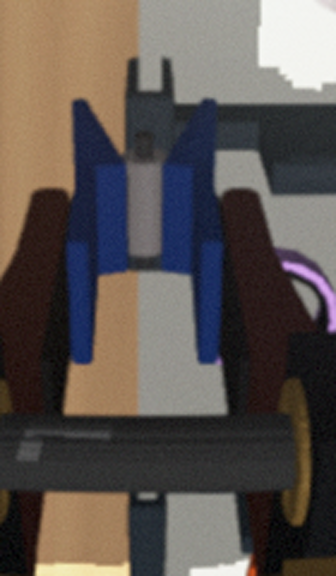

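View pics/s14.png

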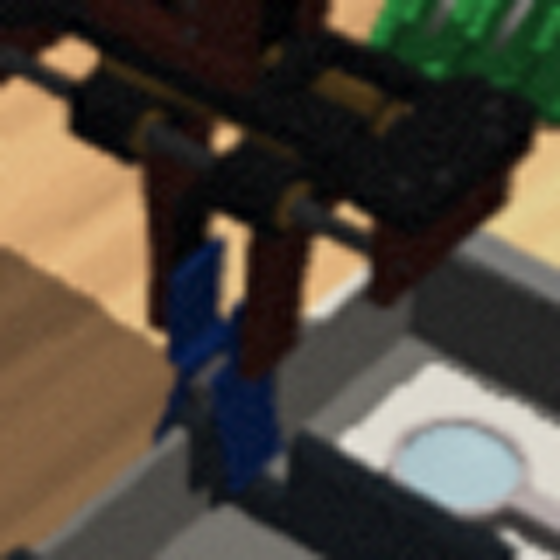

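```bash
python3 - <<'E'
from h import *
st=env.read_state();print(st['tool_pos'])
a=np.array([145,145])/2.4+[260,200];b=np.array([145,266])/2.4+[260,200]
for z in(56,58,60,62,64,66):
    p,q=w('wrist',a,z,st),w('wrist',b,z,st);print(z,tl(p),tl(q),tl((p+q)/2),np.linalg.norm(p-q))
print([proj('wrist',[*tw(101+d,69.5),54],st) for d in(22,-22)])
E
```

```text
[558.656  82.32  155.006]
56 [113.814  70.079] [83.66  70.051] [98.737 70.065] 30.153239583156562
58 [114.604  70.08 ] [84.784 70.053] [99.694 70.067] 29.81963621417535
60 [115.394  70.081] [85.908 70.055] [100.651  70.068] 29.486032845194124
62 [116.184  70.083] [87.032 70.056] [101.608  70.069] 29.152429476212895
64 [116.975  70.084] [88.156 70.058] [102.565  70.071] 28.818826107231683
66 [117.765  70.085] [89.28  70.059] [103.522  70.072] 28.48522273825046
[(np.float64(321.5452719393708), np.float64(242.55078247056753)), (np.float64(321.38502513090197), np.float64(316.25396794975717))]
```

```bash
python3 - <<'E'
from h import *
set_gripper(66);st=env.read_state();print(st['force'])
go(tw(101,69.5),260,rate=120)
p=[530,80,300];env.reach(p,best(p,np.pi/2));env.hold(.2)
st=snap('wrist','w15.png');save(st,'w15.json');print(st['time_s'])
im=cv2.imread('pics/raw_w15.png');cv2.imwrite('pics/w15a.png',cv2.resize(im[100:240,240:420],None,fx=4,fy=4,interpolation=cv2.INTER_CUBIC))
snap('scene','s15.png',(330,190,430,280),7)
E
```

```text
[ 0.092 -0.443 -0.845]
57.925
```

View pics/w15a.png

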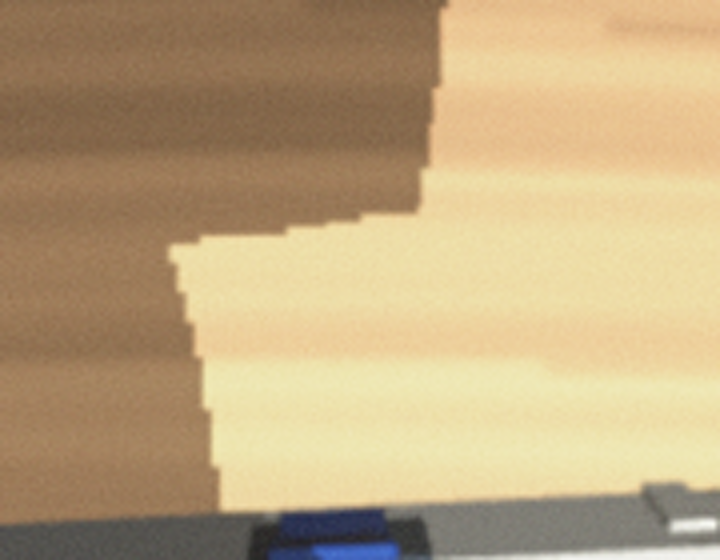

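View pics/s15.png

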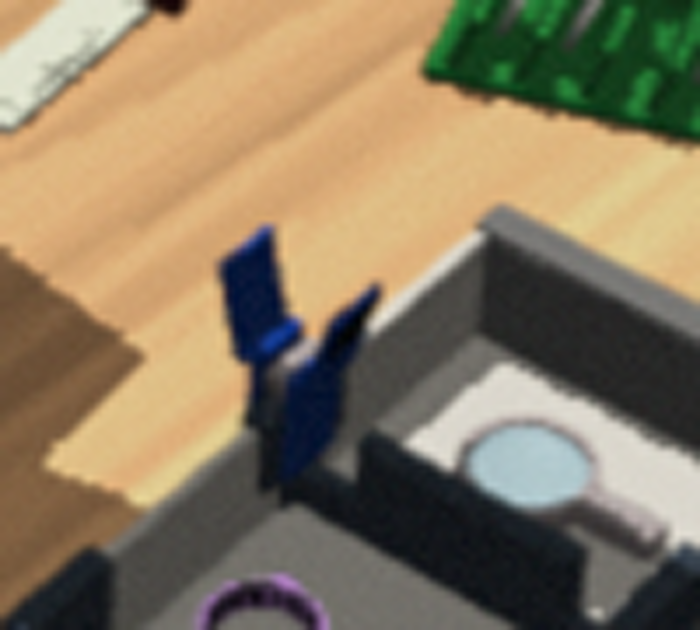

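```bash
python3 - <<'E'
from clip import *
clip(np.array([464.2,369.0]),-18.3)
st=snap('wrist','w16.png',(240,160,400,440),2.1)
snap('scene','s16.png',(300,200,440,320),5)
a=env.read_state();print(a['time_s'])
E
```

```text
fs False
w 26.268059736755045 [464.172 368.959 168.936] [ 0.261 -0.149 -0.356]
w 26.064613260851022
fs True
[565.182 -36.94  155.015] [-18.383  69.508] [-2.685 -0.719 10.479] 26.9985225803108
65.725
```

View pics/w16.png

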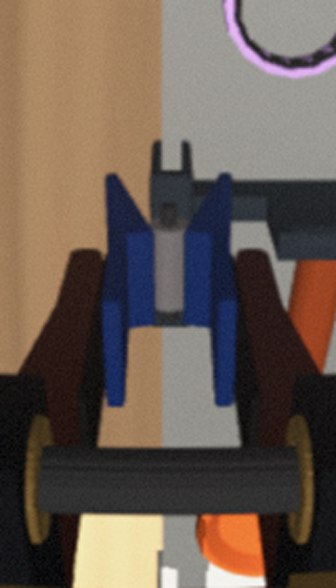

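View pics/s16.png

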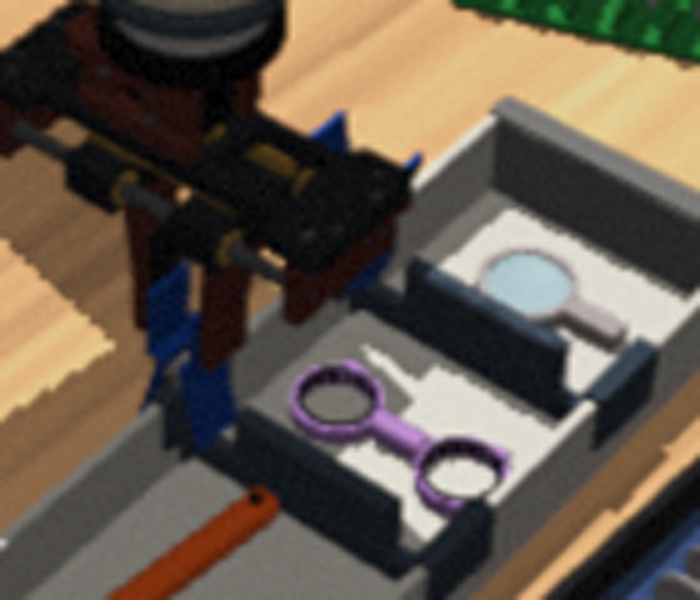

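Same seating height, same contact force (consistent with bottoming out on the saddle). Release and inspect.

```bash
python3 - <<'E'
from h import *
set_gripper(66)
go(tw(-18.3,69.5),270,rate=120)
q=down(np.pi/2)
y=R.from_quat(q).as_matrix()
best_=None
for k in(0,np.pi):
    q=down(np.pi/2+k)
    if R.from_quat(q).as_matrix()[0,0]>0: best_=q
env.reach([530,30,330],best_);env.hold(.3)
st=snap('wrist','w17.png');save(st,'w17.json');print(st['time_s'],st['tool_pos'])
im=cv2.imread('pics/raw_w17.png');cv2.imwrite('pics/w17a.png',cv2.resize(im[120:240,210:430],None,fx=3.6,fy=3.6,interpolation=cv2.INTER_CUBIC))
snap('scene','s17.png');snap('scene','s17a.png',(320,210,420,290),7)
E
```

```text
69.45 [530.012  29.901 329.914]
```

View pics/w17.png

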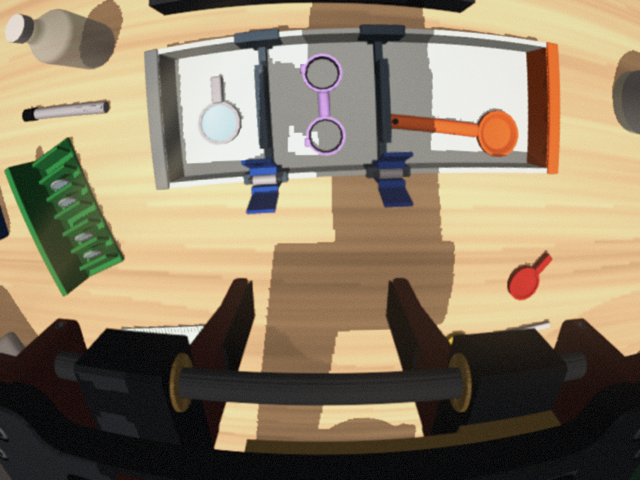

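View pics/w17a.png

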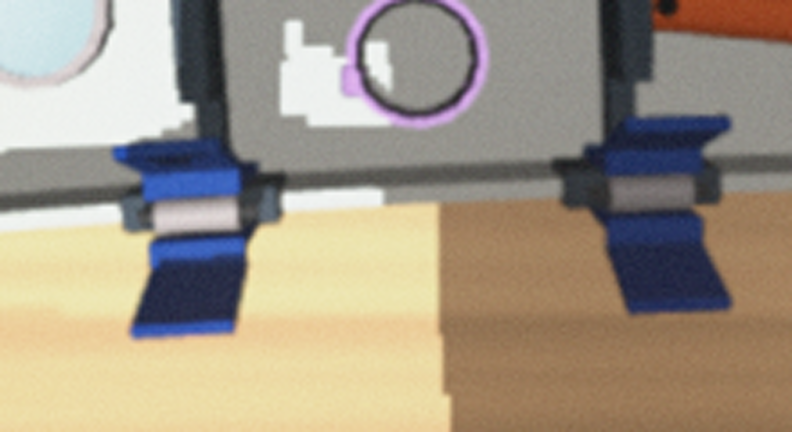

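View pics/s17a.png

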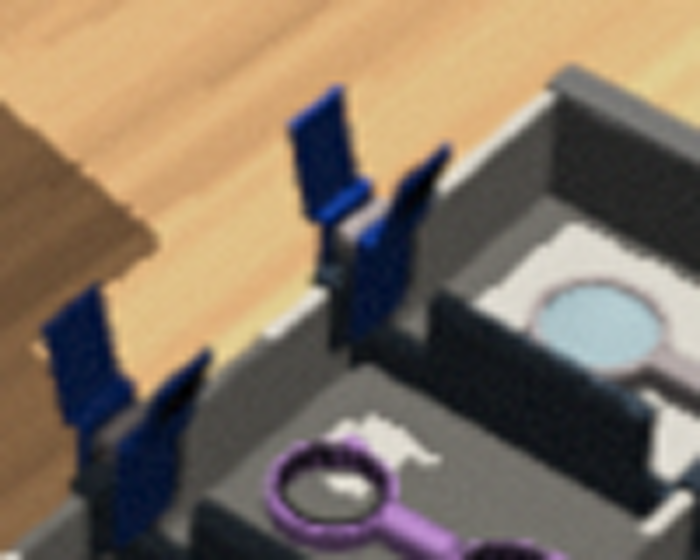

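```bash
python3 - <<'E'
from h import *
s=load('w17.json')
for wv,sv in(((652,193),(125,430)),((196,216),(362,218))):
    o1,d1=ray('wrist',np.array(wv)/3.6+[210,120],s);o2,d2=ray('scene',np.array(sv)/7+[320,210])
    M=np.c_[d1,-d2];k=np.linalg.lstsq(M,o2-o1,rcond=None)[0];a=o1+k[0]*d1;b=o2+k[1]*d2
    print(a,b,tl((a+b)/2))
st=env.read_state();print(st['time_s'])
E
```

```text
[564.354 -38.35   62.623] [567.27  -36.704  61.891] [-19.004  68.912]
[558.169  82.296  64.803] [560.165  83.747  64.705] [101.728  68.895]
69.6
```

View pics/s17.png

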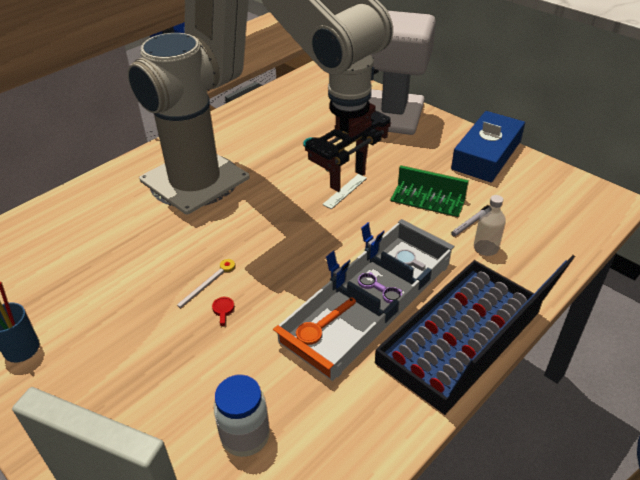

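```bash
python3 - <<'E'
from h import *
snap('top','t2.png')
E
```

```text
(no output)
```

View pics/t2.png

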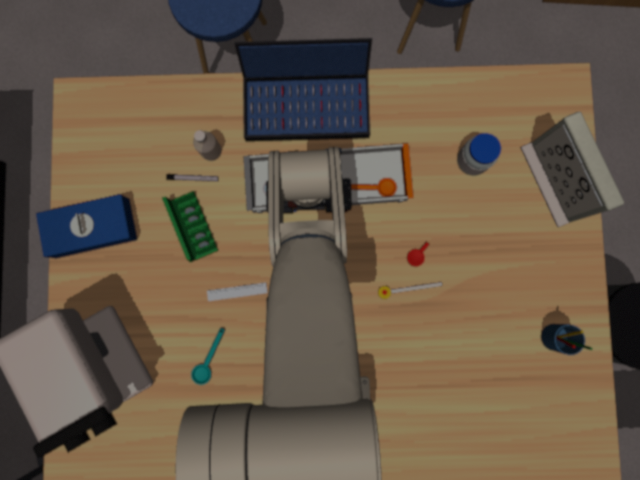

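Bystanders are all where they started and no target pieces are left on the table; handing in.

```bash
python3 - <<'E'
from h import *
print(workorder.sign_off(),env.read_state()['time_s'])
E
```

```text
the job is handed in; nothing more can be done
the job is handed in; nothing more can be done
```

The vision-screening tote is set up and the job was handed in at about 70 s on the robot's clock, with the arm clear of everything.

- **Dividers:** div_a now stands about 185 mm from the orange wall and div_b about 305 mm. That gives bays of roughly 181, 112 and 99 mm.
- **Pieces:** only one paddle and one lens were on the table. The paddle lies flat in the orange-end bay, the frame in the middle bay and the lens in the grey-end bay.
- **Clips:** one clip sits on the robot-side saddle of each divider. In the last wrist picture both were centred to within about 2 mm.
- **Everything else:** the penlight, ruler, wand, tub, bottle and the red and turquoise look-alikes appeared in the final top picture where they started.

**One disagreement:** both clips stopped about 5 mm higher than I had calculated, at the same arm height each time, and the first did not move when pushed again. Triangulated from the wrist and scene pictures, the tops of the hinge pins came out 62–65 mm above the table. Less the pin's radius, that roughly matches the 59 mm expected of fully seated clips, so I took them as pushed right down.

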